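# Pack the plain bud vases into the fitted tray

## Robot

A 6-joint arm with a two-finger parallel gripper is mounted at the origin on the work surface. World frame = base frame: x ahead of the robot, y to its left, z up, the work surface at z = 0. Lengths are in m, angles in rad, forces in N, time in s.
With the tool pointing down it reaches from about 0.35 to 0.775 m from the base axis. Payload 5.5 kg.
Tool frame: the origin (TCP) lies on the mounting face of the last link; the fingertips stand 173 mm ahead of it and the grasp point (between the pads) lies 155 mm ahead of it; z points along the fingers, y is the line along which they close (so a half turn about z gives the same grasp; the last joint's range is limited). The gripper opens to 85 mm and grips with 20 to 120 N. Pads are 22 mm wide; open, the fingers measure 114 mm over their backs; the gripper's body (76 mm by 85 mm) begins 54 mm behind the grasp point. The pads swing forward as they close: fully open they stand 13 mm farther back than shut.
Start: joints at [1.03, 0.313, 0.046, 1.304, 0, 1.431], TCP at [0.224, 0.529, 0.405] pointing down, gripper open.
Joint ranges: [-2.76, 2.76], [-0.86, 1.69], [-1.03, 1.26], [-2.2, 2.34], [-1.47, 1.5], [-3.14, 3.14]. Speed limits (rad/s): [2.57, 2.57, 3.14, 3.14, 3.14, 3.14].

## Interface

Orientations are given as a rotation vector (axis times angle).
In Python, from bench import ctrl, claw, kinematics, status, cams, workorder, spotter gives the robot as it stands. Calls block until the motion is done:
- ctrl.reach(position, orientation): joint-space move of the TCP to a pose.
- ctrl.line_to(position, frame=None, vel=0.15, f_stop=None): straight line of the TCP; frame=None keeps the orientation; vel is the mean speed in m/s. With f_stop (N) it stops when the force on the tool has changed by that much, and returns True; else False.
- ctrl.goto_joints(angles): joint-space move.
- claw.let_go() and claw.clamp(): open the fingers fully, or close them until they stop; the grip force is fixed at half the most.
- ctrl.dwell(seconds).
- kinematics.solve_ik(position, orientation): joint angles nearest the present ones, or None.
- status.get_state(): the state.
- cams.read_camera(name): name is "side" or "top"; returns a dict with "img" (420x560x3 uint8, red, green, blue), "depth" (420x560 float32, m along the optical axis (not along the pixel's ray), 0 where there is no reading), "K" (3x3 intrinsics, pixels), "R" (3x3) and "t" (3): a world point X has camera coordinates R X + t. Camera axes: x right, y down, z forward; pixel columns grow to the right and rows downward; lengths in m; the calibration is good to about 2 mm. A picture is of the moment at which its call begins.
A pose or a line that the arm cannot do raises ctrl.MotionError and nothing moves.
- workorder.job_done(): hands the job in; it is judged then, once.
Trained networks look in a picture, given as the dict that the camera call returned (one of the last four; its "shot" number tells which), for a name from the list of things; names that differ only in an ending like _2 or _b are one class to them, and where a whole thing is asked for, a point or a joint stands for the part that bears it (a point fixed in the world has none). Each returns a list of dicts, best first, with "p" (0 to 1); they miss things now and then, are a little off and sometimes report something else, mostly with a low value. They report only what shows in the picture. A call takes as long as a camera call. They do not tell look-alikes from the thing itself.
- spotter.search_frame(picture, query): "rect" ([left, top, right, bottom] in pixels, round what is visible of it).
- spotter.spot_point(picture, query): "location" ([row, column] in pixels: a listed point, or the origin of a listed thing).
The state is a dict: "clock": time; "joint_pos": joint angles; "dq": joint speeds; "joint_torque": joint torques, N m; "position": TCP position; "tcp_rot": TCP orientation; "ft_force": force on the tool from outside, world axes, zero at the start; "torque": the same for the moment, N m; "grip_width": finger opening in m; "grip_force": force on a finger pad.
Only numpy, scipy, OpenCV 4.12 (cv2) and the standard library are available. Lean on these libraries where they do the work, as an engineer would, in place of code of your own. Each camera call takes 0.05 s, during which the arm holds its last target. There are 200 camera calls.

## Task

Gather the four plain bud vases, the ones without handles, into the wooden tray: stand each upright, right down in the well whose shape and size match its foot. Set them down, do not drop them or knock anything over, and leave the jug and the two-eared vase where they stand.

Things in the scene. Friction and masses are not known exactly. Their poses are not given: they have to be found in the camera images.
- vase_large_round: Loose unglazed buff clay bud vase, plain, without handles. Origin: centre of its underside, z up. Round: foot 52 mm across, belly 62 mm at most, a straight round neck 24 mm across from 80 mm up to the top at 120 mm. About 0.2 kg.
- vase_small_round: Loose unglazed buff clay bud vase, plain, without handles. Origin: centre of its underside, z up. Round: foot 36 mm across, belly 46 mm at most, a straight round neck 20 mm across from 56 mm up to the top at 95 mm. About 0.1 kg.
- vase_square: Loose unglazed buff clay bud vase, plain, without handles. Origin: centre of its underside, z up. Square: body 40 x 40 mm and 62 mm high, shoulder to 69 mm, then a square neck 20 x 20 mm up to the top at 108 mm; x and y along its sides. About 0.16 kg.
- vase_oblong: Loose unglazed buff clay bud vase, plain, without handles. Origin: centre of its underside, z up. Oblong: body 60 mm along x, 30 mm along y and 60 mm high, shoulder to 67 mm, then an oblong neck 34 mm along x and 18 mm along y up to the top at 104 mm. About 0.16 kg.
- jug: Look-alike that stays: round clay jug like the large round vase, 115 mm high, belly 62 mm across, neck 24 mm, with one loop handle reaching 48 mm from its axis along +y. Loose. Origin: centre of its underside, z up.
- eared_vase: Look-alike that stays: round clay vase like the small round one, 98 mm high, belly 48 mm across, neck 20 mm, with two ear handles reaching 38 mm from its axis along +y and -y. Loose. Origin: centre of its underside, z up.
- well_large_round: Fixed pale wood block 84 x 84 x 20 mm, one of four filling a dark wooden tray 2 by 2 (188 mm square, rim 6 thick and 30 mm above the table); tray place and turn vary, so do the blocks' quarters. Origin: centre of its underside, 6 mm above the table; z up, x, y along its sides. Well in its middle, 14 mm deep, dark felt floor 6 mm above the origin: round, 68 mm across (for the large round vase).
- well_small_round: Fixed pale wood block 84 x 84 x 20 mm, one of four filling a dark wooden tray 2 by 2 (188 mm square, rim 6 thick and 30 mm above the table); tray place and turn vary, so do the blocks' quarters. Origin: centre of its underside, 6 mm above the table; z up, x, y along its sides. Well in its middle, 14 mm deep, dark felt floor 6 mm above the origin: round, 52 mm across (for the small round vase).
- well_square: Fixed pale wood block 84 x 84 x 20 mm, one of four filling a dark wooden tray 2 by 2 (188 mm square, rim 6 thick and 30 mm above the table); tray place and turn vary, so do the blocks' quarters. Origin: centre of its underside, 6 mm above the table; z up, x, y along its sides. Well in its middle, 14 mm deep, dark felt floor 6 mm above the origin: square, 56 x 56 mm (for the square vase).
- well_oblong: Fixed pale wood block 84 x 84 x 20 mm, one of four filling a dark wooden tray 2 by 2 (188 mm square, rim 6 thick and 30 mm above the table); tray place and turn vary, so do the blocks' quarters. Origin: centre of its underside, 6 mm above the table; z up, x, y along its sides. Well in its middle, 14 mm deep, dark felt floor 6 mm above the origin: oblong, 74 mm along x and 44 mm along y (for the oblong vase).
Not all that is in view belongs to the job. What is shaped like the vase_oblong but green is not meant.

How it is judged:
At the end, for the whole second after the job is handed in: Each of the four plain vases stands in its own matching well: its foot on the well floor (within 4 mm in height), within 13 mm of the well's centre, upright within 7 degrees, at rest; the jug and the two-eared vase are upright and within 30 mm of where they started (horizontal distance between vase_large_round and well_large_round below 0.013 m and z of vase_large_round in the frame of well_large_round below 0.01 m and angle between each of vase_large_round, vase_small_round, vase_square, vase_oblong, jug, eared_vase's own z axis and vertical below 0.12 rad and linear speed of each of vase_large_round, vase_small_round, vase_square, vase_oblong below 0.02 m/s and horizontal distance between vase_small_round and well_small_round below 0.013 m and z of vase_small_round in the frame of well_small_round below 0.01 m and horizontal distance between vase_square and well_square below 0.013 m and z of vase_square in the frame of well_square below 0.01 m and horizontal distance between vase_oblong and well_oblong below 0.013 m and z of vase_oblong in the frame of well_oblong below 0.01 m and distance of each of jug, eared_vase from where it was at the start of the episode below 0.03 m); the robot touches nothing.
It fails at once if a clay piece is knocked over (tilted more than 45 degrees) (angle between any of vase_large_round, vase_small_round, vase_square, vase_oblong, jug, eared_vase's own z axis and vertical above 0.8 rad).
It fails at once if a handled piece is moved more than 30 mm (distance of any of jug, eared_vase from where it was at the start of the episode above 0.03 m).
It fails at once if a vase is dropped (falls free of the fingers at more than 0.7 m/s, a fall of 25 mm) ((linear speed of vase_large_round above 0.7 m/s and contact force between the fingers and vase_large_round below 0.05 N) or (linear speed of vase_small_round above 0.7 m/s and contact force between the fingers and vase_small_round below 0.05 N) or (linear speed of vase_square above 0.7 m/s and contact force between the fingers and vase_square below 0.05 N) or (linear speed of vase_oblong above 0.7 m/s and contact force between the fingers and vase_oblong below 0.05 N)).
It also fails if it takes over 102 s, if anything falls off the work surface, if the arm or the gripper's body presses on something with over 40 N, if the wrist force passes 120 N, or if a joint passes its speed limit or range.

## Working session

There is one attempt and no reset: what is moved stays moved. The work goes in short steps, each a Python script; the robot and the scene stay as the last script left them, time stands still between calls to the robot, and variables do not carry over. Pictures are saved under pics/ and viewed, at most 14 in all, crops included, and the job is handed in when it is done.

```bash
mkdir -p pics; ls
python3 - <<'E'
from bench import *
from bench import cams,spotter,status
import cv2,numpy as np
for n in("top","side"):
    d=cams.read_camera(n); cv2.imwrite(f"pics/{n}0.png",d["img"][:,:,::-1]); np.savez(f"{n}0.npz",**{k:d[k] for k in("img","depth","K","R","t")})
    print(n,(-d["R"].T@d["t"]).round(3),d["R"].round(2).tolist(),d["K"].round(0).tolist())
    for q in "vase_large_round vase_small_round vase_square vase_oblong jug eared_vase well_large_round well_small_round well_square well_oblong".split():
        print(q,[(np.round(r["location"]).tolist(),round(r["p"],2)) for r in spotter.spot_point(d,q)][:4])
print(status.get_state())
E
```

```text
pics
top [ 0.437 -0.015  1.281] [[-0.01, -1.0, -0.01], [-1.0, 0.02, -0.08], [0.08, 0.01, -1.0]] [[462.0, 0.0, 277.0], [0.0, 462.0, 216.0], [0.0, 0.0, 1.0]]
vase_large_round [([245.0, 139.0], 0.86), ([272.0, 182.0], 0.29)]
vase_small_round [([272.0, 178.0], 0.71)]
vase_square [([214.0, 182.0], 0.54)]
vase_oblong [([270.0, 329.0], 0.7), ([266.0, 367.0], 0.54)]
jug [([245.0, 419.0], 0.96)]
eared_vase [([217.0, 372.0], 0.55)]
well_large_round [([194.0, 275.0], 0.72)]
well_small_round [([227.0, 283.0], 0.64)]
well_square [([237.0, 252.0], 0.66)]
well_oblong [([208.0, 242.0], 0.74)]
side [ 0.326 -0.736  0.737] [[0.97, -0.25, 0.0], [-0.16, -0.66, -0.74], [0.18, 0.71, -0.68]] [[426.0, 0.0, 276.0], [0.0, 426.0, 207.0], [0.0, 0.0, 1.0]]
vase_large_round [([137.0, 230.0], 0.87)]
vase_small_round [([164.0, 216.0], 0.9), ([222.0, 279.0], 0.7)]
vase_square [([155.0, 268.0], 0.79)]
vase_oblong [([275.0, 242.0], 0.95), ([311.0, 253.0], 0.72), ([208.0, 308.0], 0.6)]
jug [([372.0, 303.0], 0.72)]
eared_vase [([305.0, 318.0], 0.89)]
well_large_round [([222.0, 279.0], 0.63), ([209.0, 308.0], 0.55), ([204.0, 261.0], 0.22)]
well_small_round [([223.0, 278.0], 0.72)]
well_square [([203.0, 261.0], 0.62)]
well_oblong [([190.0, 292.0], 0.63)]
{'clock': 1.1, 'joint_pos': array([1.03039770e+00, 3.13194595e-01, 4.61498609e-02, 1.30360972e+00,
       9.51288809e-06, 1.43123244e+00]), 'dq': array([-0.00017371,  0.00077003,  0.00017459,  0.00071968, -0.00106212,
        0.00069419]), 'joint_torque': array([-1.32838759e-03, -4.80486238e+01,  2.98812890e+01,  5.50706372e-04,
       -2.39643714e-04,  1.87693939e-05]), 'position': array([0.22436528, 0.52945963, 0.40474669]), 'tcp_rot': array([6.25415483e-01, 3.07867162e+00, 2.15075614e-04]), 'ft_force': array([0.5211044 , 0.15536469, 0.18633291]), 'torque': array([ 0.05872593, -0.01881548, -0.01882015]), 'grip_force': 0.0, 'grip_width': 0.08536250282196603}
```

Run:
```python
import cv2
a=cv2.imread("pics/top0.png")[150:320,90:460]; cv2.imwrite("pics/topc.png",cv2.resize(a,None,fx=2.16,fy=2.16,interpolation=cv2.INTER_CUBIC))
a=cv2.imread("pics/side0.png")[80:410,150:420]; cv2.imwrite("pics/sidec.png",cv2.resize(a,None,fx=1.8,fy=1.8,interpolation=cv2.INTER_CUBIC))
```

```text
(no output)
```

View pics/topc.png

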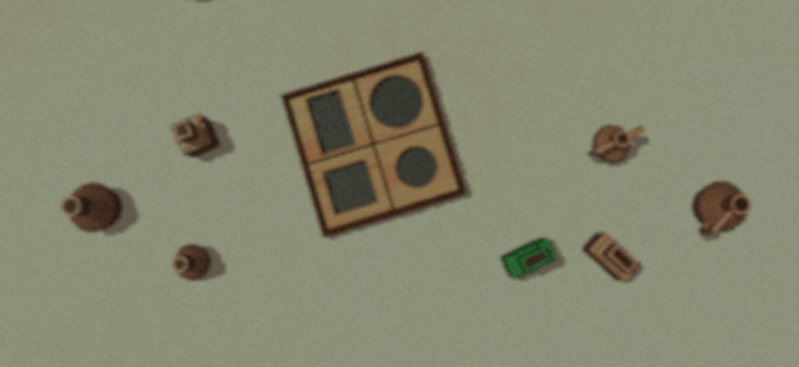

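View pics/sidec.png

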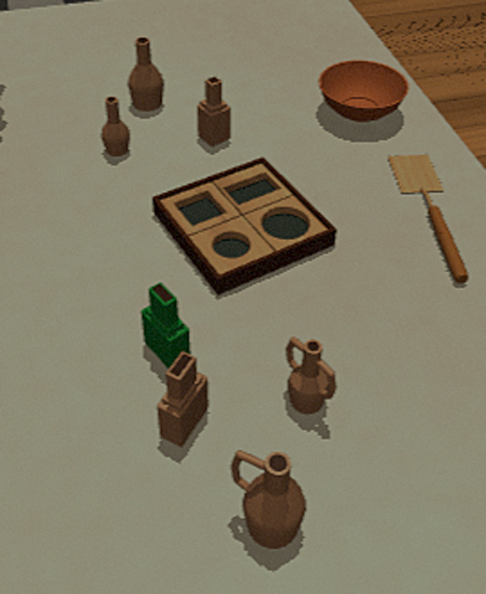

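Top crop: the tray sits around (375,145), with wells oblong (330,122), large round (397,102), square (350,187) and small round (416,167). The vases are at large (95,207), small (192,262), square (197,135) and oblong (612,257). The green decoy is at (530,258), and the handled pieces are on the right. Next I fit poses from the depth data.

```bash
cat > h.py <<'E'
import numpy as np,cv2
def cloud(d):
    z=d["depth"];v,u=np.nonzero(z>0);z=z[v,u]
    c=np.c_[u,v,np.ones(len(u))]@np.linalg.inv(d["K"]).T*z[:,None]
    return (c-d["t"])@d["R"]
def pix(d,rc,h):
    r=d["R"].T@np.linalg.inv(d["K"])@np.array([rc[1],rc[0],1.]);o=-d["R"].T@d["t"]
    return (o+r*(h-o[2])/r[2])[:2]
E
python3 - <<'E'
from h import *
T,S=[dict(np.load(f"{n}0.npz")) for n in("top","side")]
ct,cs=cloud(T),cloud(S)
def near(c,p,r,z0,z1): return c[(np.hypot(*(c[:,:2]-p).T)<r)&(c[:,2]>z0)&(c[:,2]<z1)]
def rect(P):
    (c,s,a)=cv2.minAreaRect((P[:,:2]*1000).astype(np.float32)); return np.round(c,1),np.round(s,1),round(a,1)
for n,rc,src,zn,zt in(("small",(164,216),.95,.06,.1),("large",(137,230),1,.083,.125),("square",(155,268),1,.072,.112),("oblong",(311,253),1,.07,.108),("green",(275,242),1,.07,.108)):
    p=pix(S,rc,0);print(n,"sidepix",p.round(3))
    for m,c in(("top",ct),("side",cs),("both",np.r_[ct,cs])):
        N=near(c,p,.05,zn,zt);B=near(c,p,.055,.015,zn-.01)
        print("  ",m,len(N),"neck",rect(N),"body",rect(B),"zmax",N[:,2].max().round(3))
tp=pix(T,(217,263),.026)
for m,c in(("top",ct),("side",cs)):
    t=near(c,tp,.15,.02,.04); print("tray",m,rect(t))
for n,rc in(("LR",(194,275)),("SR",(227,283)),("SQ",(237,252)),("OB",(208,242))): print(n,pix(T,rc,.006).round(4))
for n,rc in(("SR",(222,279)),("LR",(209,308)),("SQ",(203,261)),("OB",(190,292))): print(n,pix(S,rc,.006).round(4))
# felt floor blobs by colour (top)
g=T["img"].astype(int);h=np.zeros(g.shape[:2],np.uint8)
h[170:265,215:315]=((g.sum(2)<240)&(g[:,:,0]-g[:,:,2]<15))[170:265,215:315]*255
k,l,st,ce=cv2.connectedComponentsWithStats(h)
for i in range(1,k):
    if st[i,4]>60: 
        pts=np.argwhere(l==i);P=np.array([pix(T,q,.012) for q in pts]);print("felt",st[i,4],rect(P))
E
```

```text
small sidepix [0.404 0.263]
   top 69 neck (array([399.1, 262.3]), array([18.7, 18.3]), 84.2) body (array([398.5, 262. ]), array([41.5, 42.3]), 38.5) zmax 0.099
   side 104 neck (array([399.6, 265.5]), array([22.9, 18.6]), 73.0) body (array([399.5, 256.2]), array([31.2, 43.9]), 89.0) zmax 0.099
   both 173 neck (array([399.4, 265. ]), array([24.3, 19. ]), 78.0) body (array([398.3, 261.6]), array([41.4, 43. ]), 46.2) zmax 0.099
large sidepix [0.466 0.392]
   top 109 neck (array([468.4, 384.8]), array([20.9, 25.5]), 3.9) body (array([467.6, 381.7]), array([54.9, 59.9]), 83.5) zmax 0.124
   side 116 neck (array([468.9, 384.5]), array([22.7, 23.6]), 84.0) body (array([467.9, 375.5]), array([40.9, 60.3]), 85.5) zmax 0.125
   both 225 neck (array([469.4, 384.9]), array([23.5, 25.5]), 3.1) body (array([468. , 381.6]), array([54.9, 60.8]), 83.5) zmax 0.125
square sidepix [0.559 0.27 ]
   top 90 neck (array([556.5, 257.3]), array([21.9, 20.4]), 18.1) body (array([556.3, 257.6]), array([40.2, 40.6]), 22.3) zmax 0.112
   side 129 neck (array([555.6, 258.1]), array([21. , 25.6]), 74.4) body (arr
[... 906 characters left out ...]
), array([29.3, 61.9]), 25.4) zmax 0.107
   both 394 neck (array([ 398.6, -152.5]), array([21.1, 38.8]), 25.2) body (array([ 397.9, -154.3]), array([30.9, 62.8]), 25.5) zmax 0.108
tray top (array([543.6,  35. ]), array([188.6, 188.4]), 16.0)
tray side (array([544.1,  38.8]), array([190.5, 193.7]), 16.9)
LR [0.6068 0.0012]
SR [ 0.5146 -0.0196]
SQ [0.4883 0.0663]
OB [0.5691 0.0932]
SR [ 0.518  -0.0171]
LR [0.6009 0.0104]
SQ [0.4907 0.0615]
OB [0.582  0.0918]
felt 381 (array([599.2,   8.1]), array([58.1, 58.5]), 89.1)
felt 332 (array([574.3,  90.8]), array([67.7, 37.5]), 16.2)
felt 219 (array([514.3, -18.3]), array([41.2, 44. ]), 89.1)
felt 331 (array([490.4,  66.6]), array([50.5, 49.4]), 16.4)
```

```bash
cat >> h.py <<'E'
from bench import ctrl,claw,kinematics,status,cams
from scipy.spatial.transform import Rotation as Ro
HI=0.405
def ori(a):
    a=np.radians(a);c,s=np.cos(a),np.sin(a)
    return Ro.from_matrix(np.array([[-s,c,0],[c,s,0],[0,0,-1.]])).as_rotvec()
def go(xy,a):
    best=None
    for k in(-180,0,180):
        q=kinematics.solve_ik([*xy,HI],ori(a+k))
        if q is not None and (best is None or abs(q[5])<abs(best[5])): best=q
    ctrl.goto_joints(best)
def rep(m):
    s=status.get_state();print(m,"t",round(s["clock"],1),"pos",s["position"].round(4),"w",round(s["grip_width"],4),"gf",round(s["grip_force"],1),"f",s["ft_force"].round(1))
def pick(xy,a,h):
    go(xy,a);ctrl.line_to([*xy,h+.155+.03],vel=.2);ctrl.line_to([*xy,h+.155],vel=.06);claw.clamp();rep("clamped")
    ctrl.line_to([*xy,h+.155+.03],vel=.08);ctrl.line_to([*xy,HI],vel=.2);rep("lifted")
def place(xy,a,h):
    go(xy,a);z=h+.155+.012
    ctrl.line_to([*xy,z+.03],vel=.15);rep("above")
    print("stop",ctrl.line_to([*xy,z-.005],vel=.03,f_stop=5));rep("down, expect z %.3f"%z)
def release(xy):
    claw.let_go();ctrl.dwell(.2);p=status.get_state()["position"]
    ctrl.line_to([p[0],p[1],p[2]+.06],vel=.1);ctrl.line_to([p[0],p[1],HI],vel=.25);rep("free")
def snap(n,f,box,s):
    d=cams.read_camera(n);a=d["img"][box[0]:box[1],box[2]:box[3],::-1];cv2.imwrite(f"pics/{f}.png",cv2.resize(a,None,fx=s,fy=s,interpolation=cv2.INTER_CUBIC));return d
E
python3 - <<'E'
from h import *
pick((.399,.264),61,.078)
place((.5145,-.017),61,.078)
snap("side","s1",(100,300,180,400),2.5)
E
```

```text
clamped t 4.4 pos [0.3991 0.264  0.2332] w 0.018 gf 58.4 f [0.7 0.3 1.6]
lifted t 5.8 pos [0.3987 0.2638 0.4037] w 0.0178 gf 58.5 f [-0.2  0.5 -1.2]
above t 8.0 pos [ 0.5149 -0.0167  0.2759] w 0.018 gf 58.5 f [ 0.1 -0.  -2.1]
stop True
down, expect z 0.245 t 8.9 pos [ 0.5144 -0.017   0.2454] w 0.0177 gf 59.1 f [-0.2  0.6  3.8]
```

View pics/s1.png

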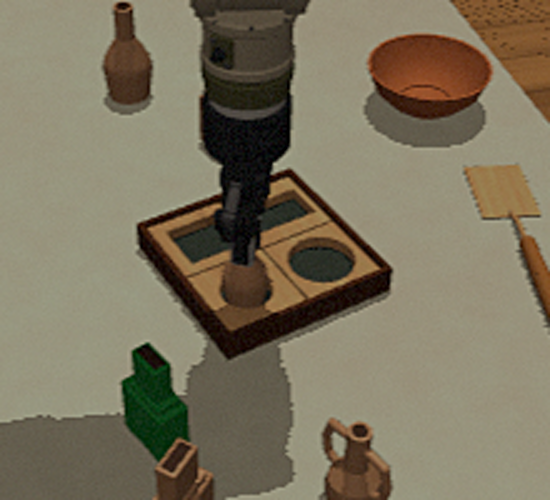

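The small vase stands in the round well at (245,290), at the expected height. I'll release it and move on to the square one.

Run:
```python
from h import *
release(0)
pick((.556,.258),20,.09)
place((.4905,.066),16.2,.09)
```

```text
free t 11.1 pos [ 0.5138 -0.0169  0.4046] w 0.0856 gf 0.0 f [ 0.7  0.5 -1. ]
clamped t 14.3 pos [0.5561 0.258  0.2451] w 0.0194 gf 60.7 f [-0.3  0.  -0.7]
lifted t 15.6 pos [0.5557 0.2579 0.4034] w 0.0191 gf 60.5 f [-0.3 -0.6 -2. ]
above t 17.4 pos [0.4911 0.0664 0.2877] w 0.0195 gf 60.5 f [ 0.9  0.  -0.8]
stop True
down, expect z 0.257 t 18.3 pos [0.4904 0.066  0.2572] w 0.0192 gf 61.3 f [-0.7 -0.   4.3]
```

Run:
```python
from h import *
release(0)
snap("side","s2",(100,340,180,400),2.4)
```

```text
free t 20.4 pos [0.4898 0.066  0.4049] w 0.085 gf 0.0 f [-0.7 -0.2 -0. ]
```

View pics/s2.png

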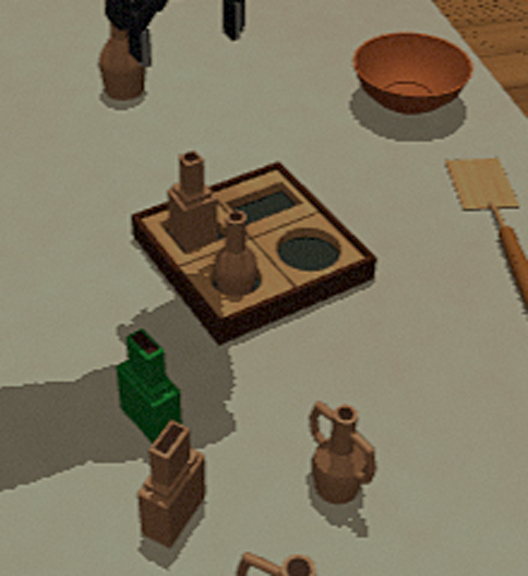

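The square vase at (190,205) and the small round at (235,255) stand in their wells. Next is the oblong.

Run:
```python
from h import *
pick((.3985,-.2572),136.5,.087)
place((.5735,.0902),106.2,.087)
```

```text
clamped t 24.9 pos [ 0.3986 -0.2573  0.2422] w 0.0173 gf 59.0 f [-1.5  0.3  1.7]
lifted t 26.3 pos [ 0.3982 -0.257   0.4037] w 0.0174 gf 58.5 f [ 0.5 -0.2 -1.8]
above t 28.7 pos [0.574  0.0899 0.285 ] w 0.0173 gf 58.4 f [ 0.5 -0.3 -0.8]
stop True
down, expect z 0.254 t 29.6 pos [0.5733 0.0902 0.2545] w 0.0175 gf 59.3 f [-0.  -0.1  4.6]
```

Run:
```python
from h import *
release(0)
pick((.4687,.3847),61,.102)
place((.5975,.0075),61,.102)
```

```text
free t 31.7 pos [0.5728 0.0902 0.4049] w 0.0854 gf 0.0 f [-0.8  1.6 -0.4]
clamped t 34.9 pos [0.4688 0.3848 0.2571] w 0.0222 gf 58.8 f [ 0.7  0.2 -0.3]
lifted t 36.2 pos [0.4685 0.3846 0.4036] w 0.022 gf 58.7 f [-0.7  0.9 -1.5]
above t 38.5 pos [0.5979 0.0079 0.2999] w 0.0222 gf 58.7 f [ 0.2 -0.3 -1.4]
stop True
down, expect z 0.269 t 39.4 pos [0.5974 0.0076 0.2692] w 0.0218 gf 59.1 f [-0.8  1.   4.1]
```

Run:
```python
from h import *
release(0)
ctrl.goto_joints([1.03, 0.313, 0.046, 1.304, 0, 1.431])
d=snap("side","s3",(100,400,180,400),2)
t=snap("top","t3",(150,320,90,460),2.1)
c=np.r_[cloud(t),cloud(d)]
for n,w,z0,z1 in(("LR",(.5975,.0075),.095,.14),("SR",(.5145,-.017),.072,.112),("SQ",(.4905,.066),.084,.125),("OB",(.5735,.0902),.082,.12)):
    P=c[(np.hypot(*(c[:,:2]-w).T)<.035)&(c[:,2]>z0)&(c[:,2]<z1)]
    print(n,len(P),((P.min(0)+P.max(0))/2)[:2].round(4)-w,P[:,2].max().round(3))
```

```text
free t 41.5 pos [0.5969 0.0076 0.4051] w 0.0853 gf 0.0 f [-0.1  0.1 -0.8]
LR 264 [-0.0018  0.0004] 0.139
SR 177 [-0.0015 -0.0005] 0.112
SQ 253 [-0.0029 -0.0016] 0.124
OB 327 [-0.0013 -0.0023] 0.12
```

View pics/s3.png

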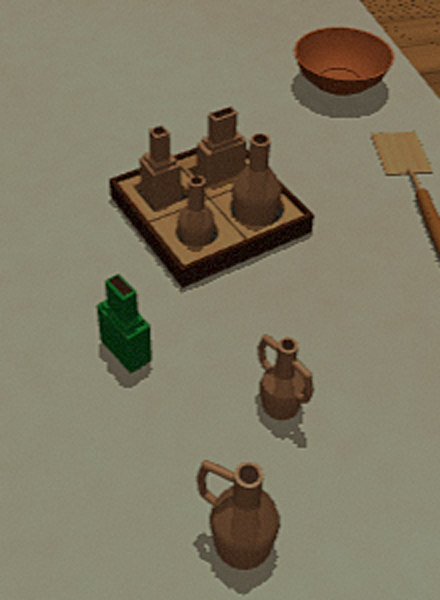

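View pics/t3.png

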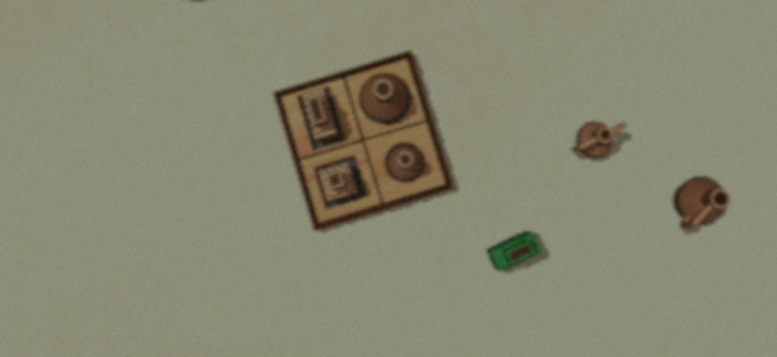

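All four vases are upright in their wells: oblong (323,118), large (385,97), square (340,182) and small (407,162). The jug and the eared vase haven't moved, so I'm handing in.

```bash
python3 -c "
from bench import workorder
print(workorder.job_done())"
```

```text
the job is handed in; nothing more can be done
None
```

The job is handed in: in the final pictures all four plain vases stand upright in their matching wells (necks within about 4 mm of the well centres), and the jug, the two-eared vase and the green piece were left untouched; the hand-in call returned no verdict.

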